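Caliper-check a guide roller and hang it on the hook stand

TASK

Check the guide roller unit that stands in the bench caliper: slide the caliper's moving jaw shut until the roller is held lightly but definitely between both jaws, and keep it so for a moment, without squeezing hard. Then take the unit out and hang it by its grip bar on the two-prong hook of the stand, the bar resting on both prongs, and let go of it. Leave the screwdriver, wrench, white bottle and cup on the bench where they are.

Things in the scene. Friction and masses are not known exactly. Their poses are not given: they have to be found in the camera images.
- caliper: Bench caliper fixed to the table: a grey bed 270 x 150 x 12 mm with a steel beam 30 mm wide and 10 mm high along its middle (top at 22 mm). Origin at the centre of the bed's underside; x runs along the beam, away from the fixed jaw towards the open end, z up. It stands at varying places and yaws, to the left or to the right of the stand.
- fixed_jaw: The caliper's fixed jaw, a steel block 14 mm (x) x 70 mm (y) x 60 mm high on the beam; origin at the middle of its foot, 22 mm above the table. Its measuring face is 7 mm to +x of its origin, and lies at x = -67 mm in the caliper frame.
- moving_jaw: The moving jaw with its slide: same size jaw, facing the fixed one, with the slide and grip behind it. Origin at the foot of its measuring face, 22 mm above the table. It slides along the caliper's x with about 1 N of friction and stays where it is left; it is 70 to 98 mm from the fixed face at the start and the roller is 44 mm in diameter.
- slide_grip (a point): Point to hold on the slide's upright black grip, 20 mm (caliper x) x 30 mm (y), which rises from 39 mm to 101 mm above the table behind the moving jaw; the point lies on its centre line, 13 mm below its top and 49 mm to +x of the moving jaw's face.
- roller_unit: Loose guide roller unit, 0.45 kg, 124 mm high, standing between the jaws on the bed: turned aluminium roller, 44 mm diameter, 96 mm long (along y, axis 40 mm above the feet), between two dark side plates (34 mm wide, feet 56 mm, outer faces at y = +-56 mm) joined at the top by a steel grip bar. Origin between its feet, z up; alike from both sides.
- roller_bar (a point): Centre of the unit's grip bar, 118 mm above its feet. The bar is 11 mm (x) wide, 12 mm high, 98 mm long between the plates, along the unit's y. Open window below it: 50 mm high down to the roller.
- stand: Fixed hook stand of dark steel: foot 170 x 150 x 12 mm, post at its back, on it a cross piece 85 mm wide, 207 mm high, front face at x = +49 mm. From there two level round prongs, 8 mm thick, run to -x (roughly to the robot) at y = +-31 mm, tops 200 mm above the table; at x = -38 mm their ends turn up, to 216 mm at x = -51 mm. Origin at the foot's underside.
- hook_seat (a point): Point midway between the two prongs, level with their tops (200 mm above the table), 5 mm to -x of the stand's origin: about the middle of the length on which the bar may rest.
- screwdriver: Bystander: screwdriver 190 mm long lying between caliper and stand; origin at its middle.
- oiler: Bystander: white bottle 52 mm across, 130 mm high, far to the left; origin under its centre.
- wrench: Bystander: steel wrench 180 mm long, far to the right; origin under its middle.
- cup: Bystander: white cup 72 mm across, 85 mm high, near right; origin under its centre.
Not all that is in view belongs to the job. There is more than one size of the roller_unit; the job needs the larger. What is shaped like the stand but orange is not meant.

How it is judged:
On the way:
1. The roller is held between both jaws: each presses on it with more than 1 N, for 0.2 s (contact force between each of moving_jaw, fixed_jaw and roller_unit above 1 N), for 0.2 s.
At the end, for the whole second after the job is handed in: The unit hangs at rest, released: its bar lies on both prongs between the turned-up ends and the cross piece (bar centre 202 to 212 mm high, within 20 mm of the middle between the prongs, square to them within 0.3 rad), the unit upright within 0.15 rad. The slide may be anywhere (x of roller_bar in the frame of stand between -0.042 and 0.044 m and y of roller_bar in the frame of stand between -0.02 and 0.02 m and z of roller_bar in the frame of stand between 0.202 and 0.212 m and angle between roller_unit's own z axis and vertical below 0.15 rad and angle between the y axis of roller_unit and the y axis of stand, either way round below 0.3 rad and contact force between roller_unit and stand above 1.5 N and linear speed of roller_unit below 0.02 m/s and angular speed of roller_unit below 0.3 rad/s); the robot touches nothing.
It fails at once if The roller is squeezed between the jaws with more than 40 N (contact force between any of moving_jaw, fixed_jaw and roller_unit above 40 N).
It fails at once if A bystander is moved by more than 30 mm (distance of any of screwdriver, oiler, wrench, cup from where it was at the start of the episode above 0.03 m).
It also fails if it takes over 70 s, if anything falls off the work surface, if the arm or the gripper's body presses on something with over 40 N, if the wrist force passes 120 N, or if a joint passes its speed limit or range.

ROBOT

A 6-joint arm with a two-finger parallel gripper is mounted at the origin on the work surface. World frame = base frame: x ahead of the robot, y to its left, z up, the work surface at z = 0. Lengths are in m, angles in rad, forces in N, time in s.
With the tool pointing down it reaches from about 0.35 to 0.975 m from the base axis. Payload 4.9 kg.
Tool frame: the origin (TCP) lies on the centre line of the jaws, within the pads' length; the fingertips stand 19 mm ahead of it and the grasp point (between the pads) is the TCP; z points along the fingers, y is the line along which they close (so a half turn about z gives the same grasp; the last joint's range is limited). The gripper opens to 85 mm and grips with 20 to 120 N. Pads are 22 mm wide; open, the fingers measure 114 mm over their backs; the gripper's body (76 mm by 85 mm) begins 54 mm behind the grasp point. The pads swing forward as they close: fully open they stand 13 mm farther back than shut.
Start: joints at [1.073, 0.053, 1.613, -0, 1.476, -0.119], TCP at [0.231, 0.581, 0.25] pointing down, gripper open.
Joint ranges: [-3.01, 3.01], [-1.01, 2.22], [0.06, 2.58], [-1.02, 4.17], [0.09, 2.62], [-3.14, 3.14]. Speed limits (rad/s): [2.57, 2.57, 3.14, 3.14, 3.14, 3.14].

INTERFACE

Orientations are given as a unit quaternion [w, x, y, z].
In Python, from plant import state, grab_frame, ticket, spotter gives the robot as it stands.
- The arm moves only by the tool apply_moves, never from a script. Its argument "series" is a list of rows, each an object of numbers: "jaw": the closure, from 0 (fully open) to 1 (shut); "dx", "dy", "dz": the shift along the tool's x, y, z in mm; "turn": the turn about the tool's z in rad. A call has 1 to 5 rows; each row is the pose to reach, as a shift and turn from the pose commanded when the call began, along the tool's axes at that moment; what a row does not reach only later rows make up. A row lasts 1/12 s, in which the tool goes at most 41.7 mm and 7.16 degrees, less where a joint would pass 70% of its speed; a pose out of reach is approached as far as the arm can. A call with a gripper value outside its range is refused whole. The fingers move at their own pace and stop on an object; the grip force is fixed at half the most. Time passes only in rows, so rows that repeat a pose let the fingers close. It gives the time, the measured TCP pose, the force, the opening and the grip force at its end, in the units of the state.
- state(): the state, without advancing time (a new reading comes with each control period).
- grab_frame(name): name is "scene" or "top" or "wrist"; returns a dict with "pixels" (400x640x3 uint8, red, green, blue), "mtx" (3x3 intrinsics, pixels), "dist_coeffs" ([k1, k2, p1, p2, k3] as OpenCV has them; the pictures are not rectified), "camera_from_world" (4x4, takes a point from world to camera coordinates). Camera axes: x right, y down, z forward; pixel columns grow to the right and rows downward; lengths in m; the calibration is good to about 2 mm. A picture is of the moment at which its call begins. There is no depth.
- ticket.job_done(): hands the job in; it is judged then, once.
Trained networks look in a picture, given as the dict that the camera call returned (one of the last four; its "shot" number tells which), for a name from the list of things; names that differ only in an ending like _2 or _b are one class to them, and where a whole thing is asked for, a point or a joint stands for the part that bears it (a point fixed in the world has none). Each returns a list of dicts, best first, with "conf" (0 to 1); they miss things now and then, are a little off and sometimes report something else, mostly with a low value. They report only what shows in the picture. A call takes as long as a camera call. They do not tell look-alikes from the thing itself.
- spotter.outline_of(picture, target): "region" (400x640 bool, what is visible of it) and "extent" ([left, top, right, bottom] in pixels, round what is visible of it).
The state is a dict: "time": time; "joint_pos": joint angles; "joint_vel": joint speeds; "joint_efforts": joint torques, N m; "tool_pos": TCP position; "tool_rot": TCP orientation; "contact_force": force on the tool from outside, world axes, zero at the start; "ft_torque": the same for the moment, N m; "gripper_width": opening from 0.0 (shut) to 1.0 (fully open); "grasp_force": force on a finger pad.
Only numpy, scipy, OpenCV 4.12 (cv2) and the standard library are available. Lean on these libraries where they do the work, as an engineer would, in place of code of your own. Each camera call takes 0.05 s, during which the arm holds its last target. There are 200 camera calls.

## Working session

There is one attempt and no reset: what is moved stays moved. The work goes in short steps, Python scripts to look and compute and a tool call to move; the robot and the scene stay as the last step left them, time stands still between calls to the robot, and variables do not carry over. Pictures are saved under pics/ and viewed, at most 10 in all, crops included, and the job is handed in when it is done.

Besides the shell and the picture viewer there is one more tool, called after "Request:" as name(argument=value, ...) on one line, values as JSON. apply_moves: Moves the arm, as the interface text tells. Its arguments: {"type":"object","properties":{"series":{"type":"array","items":{"type":"object","properties":{"jaw":{"type":"number"},"dx":{"type":"number"},"dy":{"type":"number"},"dz":{"type":"number"},"turn":{"type":"number"}}}}},"required":["series"]}

```bash
mkdir -p pics; ls; python3 - <<'E'
from plant import state, grab_frame, spotter
import cv2, numpy as np
print(state())
for n in ("scene","top"):
    f=grab_frame(n); cv2.imwrite(f"pics/{n}0.png",f["pixels"][...,::-1])
    print(n,f["mtx"].tolist(),f["dist_coeffs"],f["camera_from_world"].tolist())
    for t in ("caliper","fixed_jaw","moving_jaw","slide_grip","roller_unit","roller_bar","stand"):
        print(t,[(round(d["conf"],2),list(map(int,d["extent"]))) for d in spotter.outline_of(f,t)])
E
```

```text
pics
{'time': 0.0, 'joint_pos': array([ 1.07299229e+00,  5.33779798e-02,  1.61431521e+00,  5.63124776e-06,
        1.47600441e+00, -1.19020778e-01]), 'joint_vel': array([-1.23144009e-03, -2.48472511e-03,  1.80762023e-04, -1.93424143e-05,
        3.39316273e-03,  7.40814326e-04]), 'joint_efforts': array([ 2.23386582e-03, -3.93675649e+01, -3.70182931e+01,  4.37884012e-05,
        6.87388223e-03, -1.53789489e-05]), 'tool_pos': array([0.23084372, 0.58016758, 0.24903722]), 'tool_rot': array([-3.22144840e-04,  1.88261599e-01,  9.82118355e-01, -1.00196325e-03]), 'contact_force': array([ 0.57153122, -0.64836204,  0.08878424]), 'ft_torque': array([-0.00583459, -0.00983787, -0.02032856]), 'grasp_force': 0.0, 'gripper_width': 0.9994591230270126}
scene [[487.04164124712514, 0.0, 320.5725404404684], [0.0, 487.04164124712514, 206.65084160586412], [0.0, 0.0, 1.0]] [0.0024703 0.        0.        0.        0.       ] [[0.8541483641557076, 0.5199690365575245, -0.007922943365225737, -0.37059839816173773], [0.3790800355019132, -0.6329963724881605, -0.6749917918765368, -0.04576884714500612], [-0.35599002
[... 666 characters left out ...]
, -0.999736142856791, 0.004499220585353831, 0.007381127068506524], [-0.9821949890973043, -0.022969472286927837, -0.18645483832554746, 0.4364454129037847], [0.1865089856071175, -0.00021910884455428073, -0.9824532305810381, 1.8870378234429344], [0.0, 0.0, 0.0, 1.0]]
caliper [(0.56, [256, 141, 290, 201]), (0.44, [425, 187, 446, 211])]
fixed_jaw [(0.67, [264, 183, 282, 195]), (0.55, [378, 147, 416, 200])]
moving_jaw [(0.69, [266, 151, 280, 168])]
slide_grip [(0.56, [261, 149, 282, 170])]
roller_unit [(0.74, [268, 214, 286, 236]), (0.59, [254, 168, 286, 182]), (0.31, [256, 139, 292, 204])]
roller_bar [(0.64, [256, 169, 286, 181]), (0.48, [264, 214, 287, 230])]
stand [(0.97, [379, 225, 422, 276])]
```

```bash
python3 - <<'E'
import cv2, numpy as np
s=cv2.imread("pics/scene0.png");t=cv2.imread("pics/top0.png")
a=cv2.resize(s[140:370,150:470],(800,575),interpolation=cv2.INTER_CUBIC)
b=cv2.resize(t[100:300,220:480],(780,600),interpolation=cv2.INTER_CUBIC)
cv2.imwrite("pics/a.png",a);cv2.imwrite("pics/b.png",b)
E
```

```text
(no output)
```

View pics/a.png

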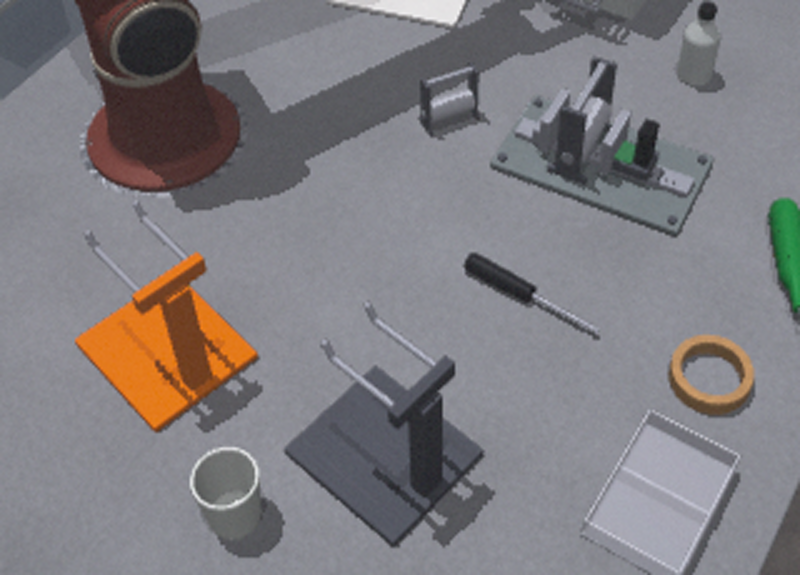

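View pics/b.png

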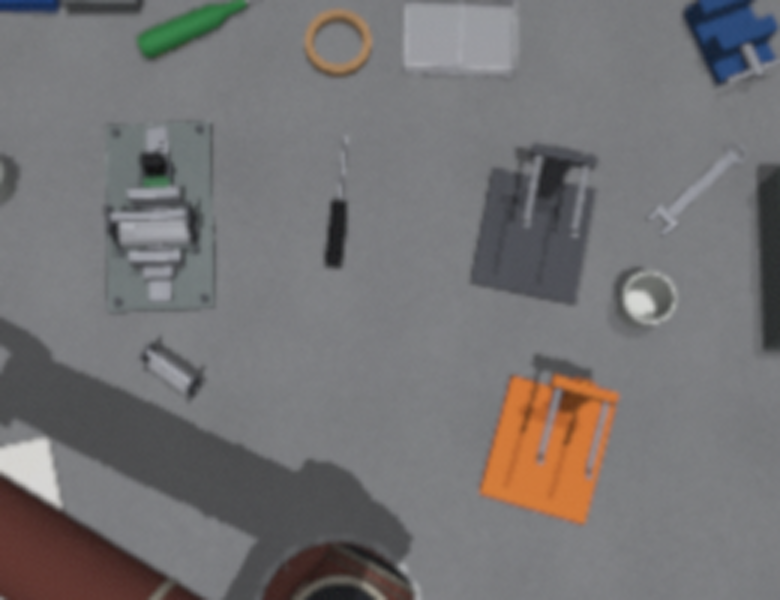

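The unit in the caliper (scene crop 585,120; top crop 155,228) is the larger one. The small one (450,100; top 171,368) stands loose on the table and is not meant. The stand to use is the dark one (scene crop 400,400; top crop 540,230), not the orange one.

```bash
cat > h.py <<'E'
import numpy as np, cv2
def ray(f,uv):
    p=cv2.undistortPoints(np.array(uv,float).reshape(-1,1,2),f["mtx"],np.array(f["dist_coeffs"])).reshape(-1,2)
    T=f["camera_from_world"];R=T[:3,:3];c=-R.T@T[:3,3]
    return c,np.c_[p,np.ones(len(p))]@R
def onplane(f,uv,z):
    c,d=ray(f,uv); return c+d*((z-c[2])/d[:,2])[:,None]
def proj(f,P):
    T=f["camera_from_world"]
    return cv2.projectPoints(np.array(P,float).reshape(-1,1,3),cv2.Rodrigues(T[:3,:3])[0],T[:3,3],f["mtx"],np.array(f["dist_coeffs"]))[0].reshape(-1,2)
def tri(fs,uvs):
    A=np.zeros((3,3));b=np.zeros(3)
    for f,uv in zip(fs,uvs):
        c,d=ray(f,[uv]);d=d[0]/np.linalg.norm(d[0]);M=np.eye(3)-np.outer(d,d);A+=M;b+=M@c
    return np.linalg.solve(A,b)
def frame(x,y,yaw,P):
    c,s=np.cos(yaw),np.sin(yaw);P=np.atleast_2d(P)
    return np.c_[x+c*P[:,0]-s*P[:,1],y+s*P[:,0]+c*P[:,1],P[:,2]]
E
python3 - <<'E'
from plant import grab_frame
from h import *
f=grab_frame("top")
g=lambda L:[(220+u/3,100+v/3) for u,v in L]
for n,L in (("cal",[(107,124),(211,121),(215,309),(106,311)]),("stand",[(489,169),(598,187),(577,303),(471,284)])):
    P=onplane(f,g(L),.012);print(n,P.round(3).tolist(),P.mean(0).round(3))
    v=P[0]+P[1]-P[2]-P[3];print("yaw",np.arctan2(v[1],v[0]))
P=tri([f,grab_frame("scene")],[(220+152/3,100+153/3),(150+651/2.5,140+123/2.5)]);print("grip top",P)
w=grab_frame("wrist");print(w["camera_from_world"].round(3).tolist(),w["mtx"].tolist(),w["dist_coeffs"])
cv2.imwrite("pics/w0.png",w["pixels"][...,::-1])
E
```

```text
cal [[0.682, 0.342, 0.012], [0.689, 0.194, 0.012], [0.418, 0.177, 0.012], [0.412, 0.328, 0.012]] [0.55  0.26  0.012]
yaw 0.054565528427666064
stand [[0.628, -0.201, 0.012], [0.606, -0.356, 0.012], [0.438, -0.324, 0.012], [0.462, -0.176, 0.012]] [ 0.533 -0.264  0.012]
yaw -0.16883363096461765
grip top [0.61172992 0.26251675 0.11218226]
[[0.371, 0.929, -0.001, -0.625], [0.886, -0.354, 0.301, -0.038], [0.279, -0.113, -0.954, 0.382], [0.0, 0.0, 0.0, 1.0]] [[283.07767992700633, 0.0, 323.31579956442647], [0.0, 283.07767992700633, 194.89283950679604], [0.0, 0.0, 1.0]] [-0.03836388  0.          0.          0.          0.        ]
```

View pics/w0.png

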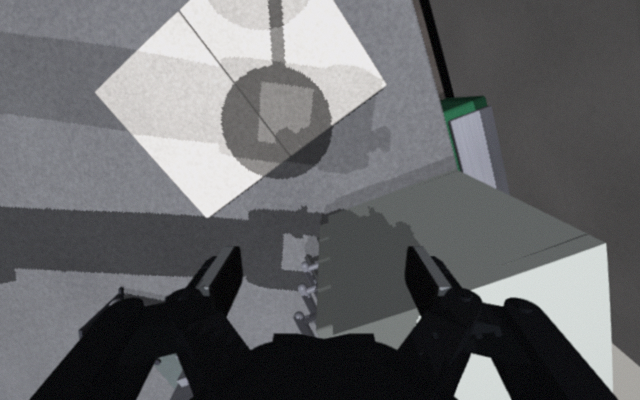

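The wrist camera shows only paper, a crate and the arm's shadow from here, so I'm moving over the caliper.

Request:
apply_moves(series=[{"dx": -388, "dy": -190, "dz": -50, "turn": 1.14}, {"dx": -388, "dy": -190, "dz": -50, "turn": 1.14}, {"dx": -388, "dy": -190, "dz": -50, "turn": 1.14}, {"dx": -388, "dy": -190, "dz": -50, "turn": 1.14}, {"dx": -388, "dy": -190, "dz": -50, "turn": 1.14}])

```text
invalid input at $.series[0]: expected keys jaw, dx, dy, dz, turn
```

Request:
apply_moves(series=[{"jaw": 0, "dx": -388, "dy": -190, "dz": -50, "turn": 1.14}, {"jaw": 0, "dx": -388, "dy": -190, "dz": -50, "turn": 1.14}, {"jaw": 0, "dx": -388, "dy": -190, "dz": -50, "turn": 1.14}, {"jaw": 0, "dx": -388, "dy": -190, "dz": -50, "turn": 1.14}, {"jaw": 0, "dx": -388, "dy": -190, "dz": -50, "turn": 1.14}])

```text
time: 1.37
tool_pos: [0.371, 0.4259, 0.2747]
tool_rot: [0.0, 0.484, 0.875, 0.0]
contact_force: [0.1, 0.5, -0.5]
gripper_width: 1.001
grasp_force: 0.0
```

```bash
cat >> h.py <<'E'
def go(x,y,z,yaw=None):
    from plant import state
    from scipy.spatial.transform import Rotation as Ro
    s=state();w,a,b,c=s["tool_rot"];R=Ro.from_quat([a,b,c,w]).as_matrix()
    d=1e3*R.T@(np.array([x,y,z])-s["tool_pos"]);cur=np.arctan2(R[1,1],R[0,1])
    t=0 if yaw is None else (cur-yaw+np.pi)%(2*np.pi)-np.pi
    print("t",round(s["time"],2),"pos",s["tool_pos"].round(4),"yaw",round(cur,4),"q",s["joint_pos"].round(2),"F",s["contact_force"].round(1),"-> d",d.round(1),"turn",round(t,3))
E
python3 -c "
from h import *
go(.52,.26,.30,.054)"
```

```text
t 1.37 pos [0.371  0.4259 0.2747] yaw 0.5615 q [ 0.72 -0.1   1.73 -0.    1.52  0.16] F [ 0.1  0.5 -0.5] -> d [-219.8   37.8  -25.3] turn 0.507
```

Request:
apply_moves(series=[{"jaw": 0, "dx": -220, "dy": 38, "dz": -25, "turn": 0.507}, {"jaw": 0, "dx": -220, "dy": 38, "dz": -25, "turn": 0.507}, {"jaw": 0, "dx": -220, "dy": 38, "dz": -25, "turn": 0.507}, {"jaw": 0, "dx": -220, "dy": 38, "dz": -25, "turn": 0.507}, {"jaw": 0, "dx": -220, "dy": 38, "dz": -25, "turn": 0.507}])

```text
time: 1.78
tool_pos: [0.5105, 0.2725, 0.298]
tool_rot: [0.0, 0.687, 0.727, 0.0]
contact_force: [0.7, 0.9, -0.8]
gripper_width: 1.0
grasp_force: 0.0
```

Request:
apply_moves(series=[{"jaw": 0, "dx": -7, "dy": 1, "dz": 0, "turn": 0}, {"jaw": 0, "dx": -7, "dy": 1, "dz": 0, "turn": 0}])

```text
time: 1.95
tool_pos: [0.5121, 0.2653, 0.2977]
tool_rot: [0.0, 0.687, 0.727, 0.0]
contact_force: [-0.0, 0.1, 0.2]
gripper_width: 1.003
grasp_force: 0.0
```

```bash
python3 - <<'E'
from plant import grab_frame,spotter
from h import *
import pickle
go(.52,.26,.30,.054)
f=grab_frame("wrist");cv2.imwrite("pics/w1.png",f["pixels"][...,::-1]);pickle.dump(f,open("w1.pkl","wb"))
for t in ("caliper","moving_jaw","fixed_jaw","slide_grip","roller_unit"):
    print(t,[(round(d["conf"],2),list(map(int,d["extent"]))) for d in spotter.outline_of(f,t)])
E
```

```text
t 1.95 pos [0.5121 0.2653 0.2977] yaw 0.056 q [ 0.35 -0.09  1.67 -0.    1.56  0.29] F [-0.   0.1  0.2] -> d [-5.7  7.5 -2.3] turn 0.002
caliper [(0.55, [253, 110, 444, 209])]
moving_jaw [(0.95, [357, 141, 412, 199])]
fixed_jaw [(0.93, [283, 142, 305, 204])]
slide_grip [(0.87, [357, 142, 414, 202])]
roller_unit [(0.93, [154, 146, 223, 215]), (0.76, [311, 124, 348, 235])]
```

View pics/w1.png

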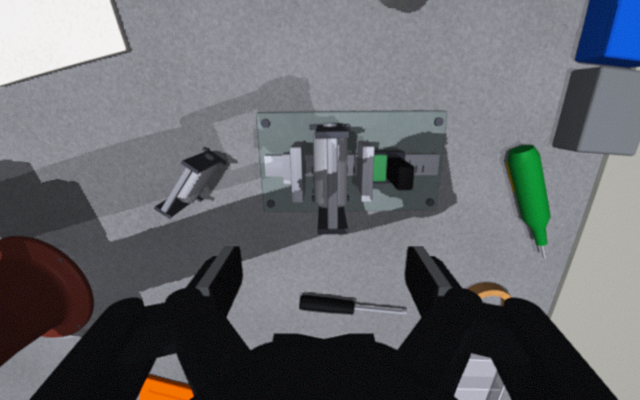

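The crop area shows the big unit at (330,180) between the jaws, the slide grip top at (400,175), and the small unit at (190,183). I'll take a second view from nearer.

Request:
apply_moves(series=[{"jaw": 0.5, "dx": -20, "dy": 88, "dz": 48, "turn": 0}, {"jaw": 1, "dx": -20, "dy": 88, "dz": 48, "turn": 0}, {"jaw": 1, "dx": -20, "dy": 88, "dz": 48, "turn": 0}, {"jaw": 1, "dx": -20, "dy": 88, "dz": 48, "turn": 0}])

```text
time: 2.58
tool_pos: [0.6003, 0.2523, 0.2452]
tool_rot: [-0.001, 0.686, 0.728, -0.002]
contact_force: [-0.9, -0.6, -1.1]
gripper_width: 0.451
grasp_force: 0.0
```

```bash
python3 - <<'E'
from plant import grab_frame
from h import *
import pickle
go(.60,.25,.25,.054)
f=grab_frame("wrist");pickle.dump(f,open("w2.pkl","wb"))
g=pickle.load(open("w1.pkl","rb"))
print(proj(f,[.55,.26,.05]))
u,v=proj(f,[.55,.26,.05])[0].astype(int)
u0=max(0,min(640-266,u-133));v0=max(0,v-50)
A=cv2.resize(g["pixels"][100:250,240:460],(660,450),interpolation=cv2.INTER_CUBIC)
a=cv2.resize(g["pixels"][100:240,240:460],None,fx=2.1,fy=2.1,interpolation=cv2.INTER_CUBIC)
b=cv2.resize(f["pixels"][v0:v0+145,u0:u0+266],(798,None) if 0 else (798,435),interpolation=cv2.INTER_CUBIC)
print(u0,v0)
cv2.imwrite("pics/c1.png",cv2.resize(g["pixels"][100:240,240:460],(785,500),interpolation=cv2.INTER_CUBIC)[...,::-1])
cv2.imwrite("pics/c2.png",b[...,::-1])
E
```

```text
t 2.58 pos [0.6003 0.2523 0.2452] yaw 0.0598 q [ 0.28  0.12  1.55 -0.    1.48  0.22] F [-0.9 -0.6 -1.1] -> d [-2.3 -0.5 -4.8] turn 0.006
[[281.46191856 166.46777443]]
148 116
```

View pics/c2.png

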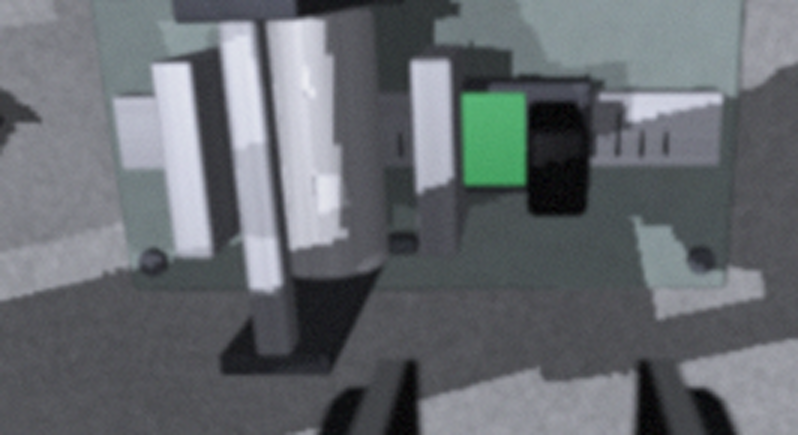

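View pics/c1.png

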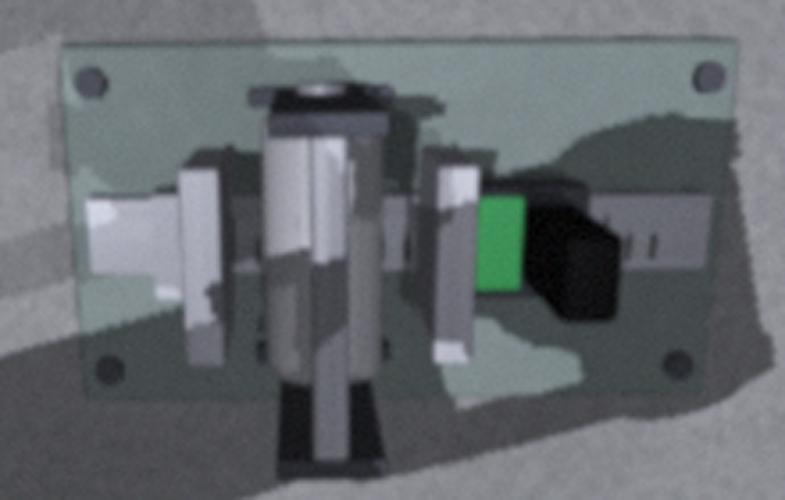

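c1 and c2 confirm the big unit: bar from (329,135) to (331,458) in c1 and (239,23) to (276,352) in c2, with the roller touching neither jaw. The grip's top is near (590,285) in c1.

```bash
python3 - <<'E'
from h import *
import pickle
g=pickle.load(open("w1.pkl","rb"));f=pickle.load(open("w2.pkl","rb"))
a=lambda u,v:(240+u/3.568,100+v/3.571); b=lambda u,v:(148+u/3,116+v/3)
P=onplane(g,[a(*p) for p in [(62,44),(738,38),(708,388),(84,400)]],.012);print("bed",P.round(4).tolist(),P.mean(0))
v=P[1]-P[0]+P[2]-P[3];print("yaw",np.arctan2(v[1],v[0]))
Q=onplane(f,[b(*p) for p in [(135,288),(728,285)]],.012);print("bed c2",Q.round(4).tolist())
for n,p,q in [("bar near",(331,458),(276,352)),("bar far",(329,135),(239,23)),("mj top face near -x",(433,360),(417,250)),("mj top far -x",(438,168),(412,60)),("fj near +x",(222,364),(210,254)),("fj far +x",(218,168),(190,64)),("grip near right",(617,320),(587,212)),("grip near left",(567,320),(532,212))]:
    print(n,tri([g,f],[a(*p),b(*q)]).round(4))
E
```

```text
bed [[0.4157, 0.3292, 0.012], [0.6806, 0.3466, 0.012], [0.6942, 0.2007, 0.012], [0.4232, 0.1804, 0.012]] [0.55339981 0.26421069 0.012     ]
yaw 0.07026813076784554
bed c2 [[0.424, 0.1813, 0.012], [0.6927, 0.1992, 0.012]]
bar near [0.5249 0.2139 0.1344]
bar far [0.518  0.3121 0.1348]
mj top face near -x [0.5614 0.2318 0.0847]
mj top far -x [0.5576 0.2979 0.0789]
fj near +x [0.4871 0.2257 0.084 ]
fj far +x [0.4834 0.2936 0.0826]
grip near right [0.6191 0.254  0.1001]
grip near left [0.6009 0.2544 0.1051]
```

```bash
python3 -c "
from h import *
go(.648,.2707,.086,.07)"
```

```text
t 2.63 pos [0.5994 0.2529 0.247 ] yaw 0.0603 q [0.28 0.12 1.55 0.   1.48 0.22] F [ 0.3  0.1 -0.1] -> d [ 14.9  50.3 160.7] turn -0.01
```

Request:
apply_moves(series=[{"jaw": 1, "dx": 15, "dy": 51, "dz": 0, "turn": -0.01}, {"jaw": 1, "dx": 15, "dy": 51, "dz": 30, "turn": -0.01}, {"jaw": 1, "dx": 15, "dy": 51, "dz": 70, "turn": -0.01}, {"jaw": 1, "dx": 15, "dy": 51, "dz": 110, "turn": -0.01}, {"jaw": 1, "dx": 15, "dy": 51, "dz": 130, "turn": -0.01}])

```text
time: 3.05
tool_pos: [0.6465, 0.2715, 0.115]
tool_rot: [-0.002, 0.681, 0.732, -0.003]
contact_force: [-0.9, 0.3, -1.9]
gripper_width: 0.002
grasp_force: 0.0
```

Request:
apply_moves(series=[{"jaw": 1, "dx": 0, "dy": 0, "dz": 15, "turn": 0}, {"jaw": 1, "dx": 0, "dy": 0, "dz": 30, "turn": 0}, {"jaw": 1, "dx": 0, "dy": 0, "dz": 30, "turn": 0}])

```text
time: 3.3
tool_pos: [0.6482, 0.271, 0.0873]
tool_rot: [-0.001, 0.682, 0.732, -0.001]
contact_force: [0.0, -0.3, -1.1]
gripper_width: 0.003
grasp_force: 0.0
```

```bash
python3 - <<'E'
from plant import grab_frame
from h import *
go(.648,.2707,.086,.07)
f=grab_frame("wrist")
cv2.imwrite("pics/w3.png",f["pixels"][...,::-1])
E
```

```text
t 3.3 pos [0.6482 0.271  0.0873] yaw 0.0711 q [0.29 0.37 1.53 0.   1.24 0.22] F [ 0.  -0.3 -1.1] -> d [-0.3 -0.2  1.3] turn 0.001
```

View pics/w3.png

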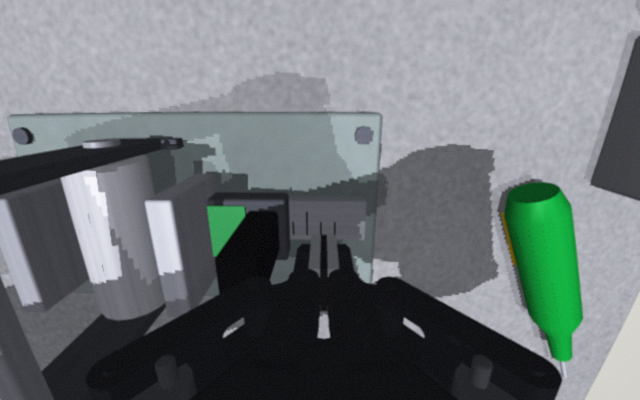

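Shut fingers at (322,260) stand behind the black grip at (250,250). I'll push the slide.

Request:
apply_moves(series=[{"jaw": 1, "dx": 0, "dy": -6, "dz": 0, "turn": 0}, {"jaw": 1, "dx": 0, "dy": -12, "dz": 0, "turn": 0}, {"jaw": 1, "dx": 0, "dy": -18, "dz": 0, "turn": 0}, {"jaw": 1, "dx": 0, "dy": -24, "dz": 0, "turn": 0}, {"jaw": 1, "dx": 0, "dy": -28, "dz": 0, "turn": 0}])

```text
time: 3.77
tool_pos: [0.622, 0.2689, 0.0909]
tool_rot: [0.001, 0.682, 0.731, 0.001]
contact_force: [1.6, 0.4, 0.1]
gripper_width: -0.003
grasp_force: 0.7
```

Request:
apply_moves(series=[{"jaw": 1, "dx": 0, "dy": -3, "dz": 0, "turn": 0}, {"jaw": 1, "dx": 0, "dy": -6, "dz": 0, "turn": 0}, {"jaw": 1, "dx": 0, "dy": -8, "dz": 0, "turn": 0}, {"jaw": 1, "dx": 0, "dy": -8, "dz": 0, "turn": 0}])

```text
time: 4.1
tool_pos: [0.6143, 0.2682, 0.09]
tool_rot: [0.0, 0.682, 0.731, 0.001]
contact_force: [1.8, 0.2, 1.2]
gripper_width: -0.006
grasp_force: 0.9
```

```bash
python3 - <<'E'
from plant import grab_frame,spotter
from h import *
go(.6,.2707,.086,.07)
for n in ("scene",):
    f=grab_frame(n)
    for t in ("moving_jaw","fixed_jaw","roller_unit"): print(t,[(round(d["conf"],2),list(map(int,d["extent"]))) for d in spotter.outline_of(f,t)])
f=grab_frame("wrist");cv2.imwrite("pics/w4.png",f["pixels"][...,::-1])
E
```

```text
t 4.1 pos [0.6143 0.2682 0.09  ] yaw 0.07 q [ 0.3   0.29  1.62 -0.    1.23  0.23] F [1.8 0.2 1.2] -> d [  3.5 -14.1   4. ] turn -0.0
moving_jaw [(0.86, [385, 185, 409, 210])]
fixed_jaw [(0.47, [360, 174, 379, 205])]
roller_unit [(0.72, [367, 161, 395, 213]), (0.67, [318, 165, 342, 190])]
```

Request:
apply_moves(series=[{"jaw": 1, "dx": 0, "dy": -2, "dz": 0, "turn": 0}, {"jaw": 1, "dx": 0, "dy": -4, "dz": 1, "turn": 0}, {"jaw": 1, "dx": 0, "dy": -6, "dz": 2, "turn": 0}, {"jaw": 1, "dx": 0, "dy": -8, "dz": 3, "turn": 0}, {"jaw": 1, "dx": 0, "dy": -9, "dz": 3, "turn": 0}])

```text
time: 4.77
tool_pos: [0.6047, 0.2674, 0.0862]
tool_rot: [-0.0, 0.682, 0.731, -0.0]
contact_force: [2.8, 0.2, 1.9]
gripper_width: 0.0
grasp_force: 1.6
```

```bash
python3 - <<'E'
from plant import grab_frame,state
from h import *
go(.59,.2665,.086,.07); print(state()["contact_force"])
f=grab_frame("wrist");cv2.imwrite("pics/w5.png",f["pixels"][...,::-1])
E
```

```text
t 4.77 pos [0.6047 0.2674 0.0862] yaw 0.0701 q [ 0.3   0.28  1.64 -0.    1.22  0.23] F [2.8 0.2 1.9] -> d [  0.1 -14.7   0.2] turn 0.0
[2.81099619 0.15332003 1.88737688]
```

View pics/w5.png

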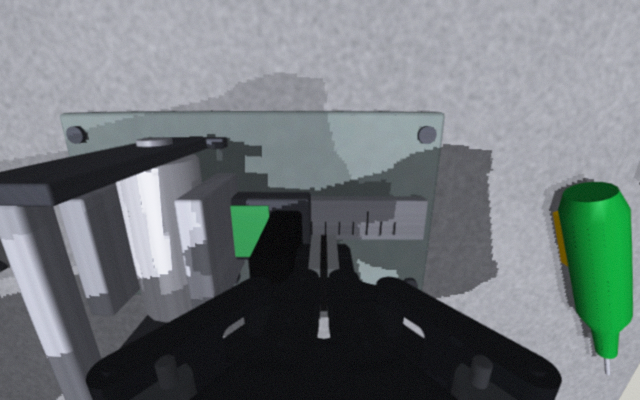

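The grip (275,250) is now against the finger and the force is rising slightly. I'll continue in small steps.

Request:
apply_moves(series=[{"jaw": 1, "dx": 0, "dy": -1, "dz": 0, "turn": 0}, {"jaw": 1, "dx": 0, "dy": -2, "dz": 0, "turn": 0}, {"jaw": 1, "dx": 0, "dy": -3, "dz": 0, "turn": 0}])

```text
time: 5.07
tool_pos: [0.6027, 0.2673, 0.0863]
tool_rot: [0.001, 0.682, 0.731, 0.001]
contact_force: [9.0, 1.0, -2.1]
gripper_width: 0.003
grasp_force: 4.5
```

Request:
apply_moves(series=[{"jaw": 1, "dx": 0, "dy": -0.7, "dz": 0, "turn": 0}, {"jaw": 1, "dx": 0, "dy": -1.4, "dz": 0, "turn": 0}, {"jaw": 1, "dx": 0, "dy": -2, "dz": 0, "turn": 0}])

```text
time: 5.32
tool_pos: [0.6027, 0.2673, 0.0865]
tool_rot: [0.002, 0.682, 0.731, 0.003]
contact_force: [15.7, 2.7, -7.0]
gripper_width: -0.002
grasp_force: 7.5
```

Request:
apply_moves(series=[{"jaw": 1, "dx": 0, "dy": 0.4, "dz": 0, "turn": 0}, {"jaw": 1, "dx": 0, "dy": 0.4, "dz": 0, "turn": 0}, {"jaw": 1, "dx": 0, "dy": 0.4, "dz": 0, "turn": 0}, {"jaw": 1, "dx": 0, "dy": 0.4, "dz": 0, "turn": 0}])

```text
time: 5.65
tool_pos: [0.6027, 0.2673, 0.0865]
tool_rot: [0.002, 0.682, 0.731, 0.003]
contact_force: [12.0, 3.0, -3.6]
gripper_width: -0.001
grasp_force: 5.9
```

```bash
python3 - <<'E'
from plant import grab_frame
from h import *
import pickle
go(.655,.2707,.20,.07)
f=grab_frame("wrist")
s=grab_frame("scene");pickle.dump(s,open("s.pkl","wb"))
a=cv2.resize(f["pixels"][100:330,0:320],(560,402),interpolation=cv2.INTER_CUBIC)
b=cv2.resize(s["pixels"][155:240,340:440],(473,402),interpolation=cv2.INTER_CUBIC)
im=np.hstack([a,b]);im=cv2.resize(im,(800,int(402*800/im.shape[1])))
cv2.imwrite("pics/w6.png",im[...,::-1])
E
```

```text
t 5.65 pos [0.6027 0.2673 0.0865] yaw 0.0697 q [ 0.3   0.27  1.65 -0.    1.21  0.24] F [12.   3.  -3.6] -> d [  -0.2   53.1 -113.2] turn -0.0
```

View pics/w6.png

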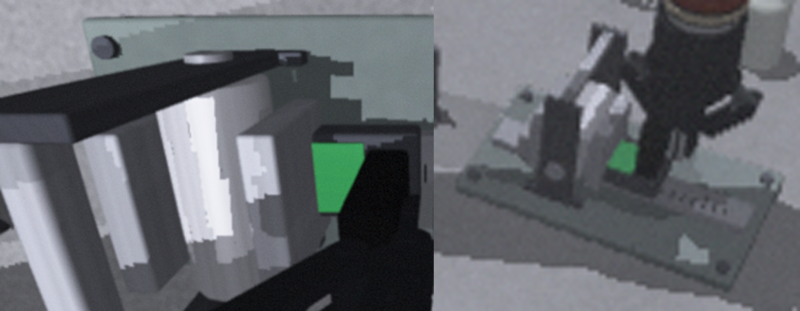

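The roller looks sandwiched between the two jaws at about (200,180) in the left crop. I'll back off, go up and check the jaw gap from above.

Request:
apply_moves(series=[{"jaw": 1, "dx": 0, "dy": 20, "dz": 0, "turn": 0}, {"jaw": 1, "dx": 0, "dy": 20, "dz": -30, "turn": 0}, {"jaw": 0.5, "dx": 0, "dy": 0, "dz": -70, "turn": 0}, {"jaw": 0, "dx": 0, "dy": -40, "dz": -110, "turn": 0}, {"jaw": 0, "dx": 0, "dy": -80, "dz": -140, "turn": 0}])

```text
time: 6.17
tool_pos: [0.5397, 0.2627, 0.2109]
tool_rot: [-0.001, 0.682, 0.731, -0.001]
contact_force: [-0.8, 0.6, 1.8]
gripper_width: 0.419
grasp_force: 0.0
```

Request:
apply_moves(series=[{"jaw": 0, "dx": 0, "dy": 0, "dz": -20, "turn": 0}, {"jaw": 0, "dx": 0, "dy": 0, "dz": -20, "turn": 0}, {"jaw": 0, "dx": 0, "dy": 0, "dz": -20, "turn": 0}])

```text
time: 6.42
tool_pos: [0.5404, 0.2631, 0.2306]
tool_rot: [0.0, 0.682, 0.732, 0.0]
contact_force: [-0.4, 0.0, 0.0]
gripper_width: 0.847
grasp_force: 0.0
```

```bash
python3 - <<'E'
from plant import grab_frame,spotter
from h import *
import pickle
go(.51,.26,.25,.07)
f=grab_frame("wrist");pickle.dump(f,open("w7.pkl","wb"))
C=lambda x,y,z:frame(.5534,.2642,.0703,[x,y,z])[0]
for t in ("moving_jaw","fixed_jaw","slide_grip","roller_unit","roller_bar"): 
    for d in spotter.outline_of(f,t):
        m=d["region"];cv2.imwrite(f"pics/m_{t}.png",m*255.)
        print(t,round(d["conf"],2),list(map(int,d["extent"])),cv2.minAreaRect(cv2.findNonZero(m.astype(np.uint8))))
print("pred clamp: mj face top edge",proj(f,[C(-.023,-.035,.082),C(-.023,.035,.082)]),"mj outer top",proj(f,[C(-.009,-.035,.082),C(-.009,.035,.082)]),"fj",proj(f,[C(-.067,-.035,.082),C(-.067,.035,.082),C(-.081,.035,.082)]))
print("bar",proj(f,[C(-.045,-.049,.136),C(-.045,.049,.136)]),"grip back top",proj(f,[C(.026+.01,-.015,.101),C(.036,.015,.101)]))
E
```

```text
t 6.42 pos [0.5404 0.2631 0.2306] yaw 0.0704 q [0.33 0.01 1.69 0.   1.44 0.26] F [-0.4  0.   0. ] -> d [ -1.  -30.5 -19.4] turn 0.0
moving_jaw 0.77 [313, 144, 376, 218] ((344.7065734863281, 181.06773376464844), (73.14904022216797, 62.615013122558594), 88.97696685791016)
fixed_jaw 0.66 [251, 146, 276, 220] ((262.09014892578125, 182.49179077148438), (71.9759292602539, 24.173044204711914), 84.80557250976562)
fixed_jaw 0.26 [219, 109, 446, 226] ((334.0, 167.5), (225.99996948242188, 116.99998474121094), -0.0)
slide_grip 0.6 [313, 146, 375, 219] ((344.1861572265625, 181.05210876464844), (73.17263793945312, 61.69313430786133), 88.93909454345703)
roller_unit 0.86 [260, 122, 316, 265] ((285.5216979980469, 192.8268585205078), (57.43789291381836, 140.75070190429688), 3.327404022216797)
roller_unit 0.74 [93, 150, 186, 236] ((136.55213928222656, 193.5843963623047), (55.06682586669922, 102.66117095947266), 34.33021926879883)
roller_bar 0.95 [89, 150, 186, 237] ((136.592041015625, 193.52345275878906), (56.59929656982422, 103.46495056152344), 32.735225677490234)
roller_bar 0.57 [262, 119, 317, 262] ((285.52459716796875, 192.47267150878906), (57.56018829345703, 141.6857452392578), 3.289242744445801)
pred clamp: mj face top edge [[314.21858735 219.07334946]
 [313.42458481 151.87624356]] mj outer top [[327.67358792 219.0606815 ]
 [327.91099342 151.85679878]] fj [[272.00320802 219.08579822]
 [267.98501833 151.99366847]
 [253.58639279 152.04890081]]
bar [[287.35965393 257.52061096]
 [282.28188537 144.7957279 ]] grip back top [[375.09072285 207.2005373 ]
 [376.8332882  176.67566306]][ WARN:0@2.027] global loadsave.cpp:1063 imwrite_ Unsupported depth image for selected encoder is fallbacked to CV_8U.
```

The jaw gap matches 44 mm (moving-jaw edge at column 313, predicted 313.5), so the roller was clamped. Next I'll grasp the bar.

```bash
python3 -c "
from h import *
go(.5085,.2621,.13,.0703)"
```

```text
t 6.72 pos [0.5403 0.2626 0.2279] yaw 0.0696 q [0.33 0.01 1.69 0.   1.44 0.26] F [-0.4 -0.6 -0.7] -> d [  1.8 -31.5  98. ] turn -0.001
```

Request:
apply_moves(series=[{"jaw": 0, "dx": 1.5, "dy": -32, "dz": 0, "turn": 0}, {"jaw": 0, "dx": 1.5, "dy": -32, "dz": 30, "turn": 0}, {"jaw": 0, "dx": 1.5, "dy": -32, "dz": 60, "turn": 0}, {"jaw": 0, "dx": 1.5, "dy": -32, "dz": 85, "turn": 0}, {"jaw": 0, "dx": 1.5, "dy": -32, "dz": 98, "turn": 0}])

```text
time: 7.13
tool_pos: [0.5064, 0.2614, 0.1273]
tool_rot: [-0.002, 0.682, 0.731, -0.003]
contact_force: [-0.2, 0.1, -0.3]
gripper_width: 0.999
grasp_force: 0.0
```

Request:
apply_moves(series=[{"jaw": 0, "dx": 0, "dy": 0, "dz": 0, "turn": 0}, {"jaw": 0.4, "dx": 0, "dy": 0, "dz": 0, "turn": 0}, {"jaw": 0.6, "dx": 0, "dy": 0, "dz": 0, "turn": 0}, {"jaw": 0.7, "dx": 0, "dy": 0, "dz": 0, "turn": 0}, {"jaw": 0.75, "dx": 0, "dy": 0, "dz": 0, "turn": 0}])

```text
time: 7.55
tool_pos: [0.5099, 0.2627, 0.1341]
tool_rot: [0.001, 0.682, 0.731, 0.002]
contact_force: [-0.2, -0.2, -0.1]
gripper_width: 0.448
grasp_force: 0.0
```

Request:
apply_moves(series=[{"jaw": 0.8, "dx": 0, "dy": 0, "dz": 0, "turn": 0}, {"jaw": 0.9, "dx": 0, "dy": 0, "dz": 0, "turn": 0}, {"jaw": 1, "dx": 0, "dy": 0, "dz": 0, "turn": 0}, {"jaw": 1, "dx": 0, "dy": 0, "dz": 0, "turn": 0}, {"jaw": 1, "dx": 0, "dy": 0, "dz": 0, "turn": 0}])

```text
time: 7.97
tool_pos: [0.509, 0.2624, 0.133]
tool_rot: [0.0, 0.682, 0.731, 0.0]
contact_force: [-2.1, -0.5, 5.1]
gripper_width: 0.118
grasp_force: 59.8
```

```bash
python3 -c "
from h import *
go(.5085,.2621,.13,.0703)"
```

```text
t 7.97 pos [0.509  0.2624 0.133 ] yaw 0.0699 q [0.35 0.03 1.84 0.   1.27 0.28] F [-2.1 -0.5  5.1] -> d [-0.3 -0.5  3. ] turn -0.0
```

Request:
apply_moves(series=[{"jaw": 1, "dx": 0, "dy": 0, "dz": -10, "turn": 0}, {"jaw": 1, "dx": 0, "dy": 0, "dz": -35, "turn": 0}, {"jaw": 1, "dx": 0, "dy": 0, "dz": -70, "turn": 0}, {"jaw": 1, "dx": 0, "dy": 0, "dz": -105, "turn": 0}, {"jaw": 1, "dx": 0, "dy": 0, "dz": -135, "turn": 0}])

```text
time: 8.38
tool_pos: [0.5083, 0.2621, 0.2682]
tool_rot: [-0.0, 0.682, 0.731, -0.0]
contact_force: [0.6, 1.0, -2.9]
gripper_width: 0.114
grasp_force: 59.1
```

```bash
python3 -c "
from h import *
from plant import state
print(state()['gripper_width'],state()['grasp_force'])
go(.40,.0,.31,-.17)"
```

```text
0.11419997056023139 59.07100796699524
t 8.38 pos [0.5083 0.2621 0.2682] yaw 0.0701 q [ 0.35 -0.08  1.72 -0.    1.51  0.28] F [ 0.6  1.  -2.9] -> d [-253.8 -126.4  -41.6] turn 0.24
```

Request:
apply_moves(series=[{"jaw": 1, "dx": -160, "dy": -75, "dz": -80, "turn": 0.1}, {"jaw": 1, "dx": -160, "dy": -75, "dz": -80, "turn": 0.12}, {"jaw": 1, "dx": -160, "dy": -75, "dz": -80, "turn": 0.12}, {"jaw": 1, "dx": -160, "dy": -75, "dz": -80, "turn": 0.12}, {"jaw": 1, "dx": -160, "dy": -75, "dz": -80, "turn": 0.12}])

```text
time: 8.8
tool_pos: [0.4437, 0.0952, 0.3481]
tool_rot: [0.001, 0.725, 0.689, -0.0]
contact_force: [1.4, -0.3, -2.3]
gripper_width: 0.112
grasp_force: 59.0
```

```bash
python3 -c "
from h import *
go(.42,-.3,.42,-.17)"
```

```text
t 8.8 pos [0.4437 0.0952 0.3481] yaw -0.0509 q [ 0.05 -0.41  1.86 -0.    1.69  0.1 ] F [ 1.4 -0.3 -2.3] -> d [-396.    -3.5  -71.4] turn 0.119
```

Request:
apply_moves(series=[{"jaw": 1, "dx": -396, "dy": -4, "dz": -72, "turn": 0.12}, {"jaw": 1, "dx": -396, "dy": -4, "dz": -72, "turn": 0.12}, {"jaw": 1, "dx": -396, "dy": -4, "dz": -72, "turn": 0.12}, {"jaw": 1, "dx": -396, "dy": -4, "dz": -72, "turn": 0.12}, {"jaw": 1, "dx": -396, "dy": -4, "dz": -72, "turn": 0.12}])

```text
time: 9.22
tool_pos: [0.4317, -0.1089, 0.3838]
tool_rot: [-0.0, 0.764, 0.645, -0.0]
contact_force: [1.5, 0.5, -4.0]
gripper_width: 0.114
grasp_force: 59.0
```

```bash
python3 -c "
from h import *
go(.42,-.3,.42,-.17)"
```

```text
t 9.22 pos [ 0.4317 -0.1089  0.3838] yaw -0.1697 q [-0.41 -0.43  1.82  0.    1.76 -0.24] F [ 1.5  0.5 -4. ] -> d [-190.4   20.7  -36.2] turn 0.0
```

Request:
apply_moves(series=[{"jaw": 1, "dx": -190, "dy": 20, "dz": -36, "turn": 0}, {"jaw": 1, "dx": -190, "dy": 20, "dz": -36, "turn": 0}, {"jaw": 1, "dx": -190, "dy": 20, "dz": -36, "turn": 0}, {"jaw": 1, "dx": -190, "dy": 20, "dz": -36, "turn": 0}, {"jaw": 1, "dx": -190, "dy": 20, "dz": -36, "turn": 0}])

```text
time: 9.63
tool_pos: [0.4191, -0.3011, 0.4197]
tool_rot: [-0.0, 0.765, 0.643, -0.001]
contact_force: [0.6, 0.5, -2.2]
gripper_width: 0.115
grasp_force: 59.0
```

```bash
python3 - <<'E'
from plant import grab_frame,spotter
from h import *
import pickle
go(.42,-.3,.42,-.17)
f=grab_frame("wrist");pickle.dump(f,open("w8.pkl","wb"))
for t in ("stand","hook_seat","roller_unit"): print(t,[(round(d["conf"],2),list(map(int,d["extent"]))) for d in spotter.outline_of(f,t)])
S=lambda P:frame(.533,-.264,-.169,P)
print(proj(f,S([[.049,.0425,.207],[.049,-.0425,.207],[-.051,.031,.216],[-.051,-.031,.216],[-.085,-.075,.012],[-.085,.075,.012],[.085,.075,.012]])).round(0).tolist())
print("TCP",proj(f,[.42,-.3,.42]))
cv2.imwrite("pics/w8.png",cv2.resize(f["pixels"],(800,500),interpolation=cv2.INTER_CUBIC)[...,::-1])
E
```

```text
t 9.63 pos [ 0.4191 -0.3011  0.4197] yaw -0.1727 q [-0.77 -0.25  1.62 -0.    1.77 -0.59] F [ 0.6  0.5 -2.2] -> d [ 1.2  0.7 -0.3] turn -0.003
stand [(0.94, [135, 113, 278, 218]), (0.82, [336, 71, 476, 161])]
hook_seat [(0.92, [135, 110, 274, 216]), (0.76, [336, 67, 476, 161])]
roller_unit [(0.85, [287, 129, 360, 342])]
[[461.0, 87.0], [452.0, 161.0], [374.0, 97.0], [371.0, 153.0], [335.0, 159.0], [336.0, 74.0], [433.0, 74.0]]
TCP [[325.70633432 265.97534398]]
```

View pics/w8.png

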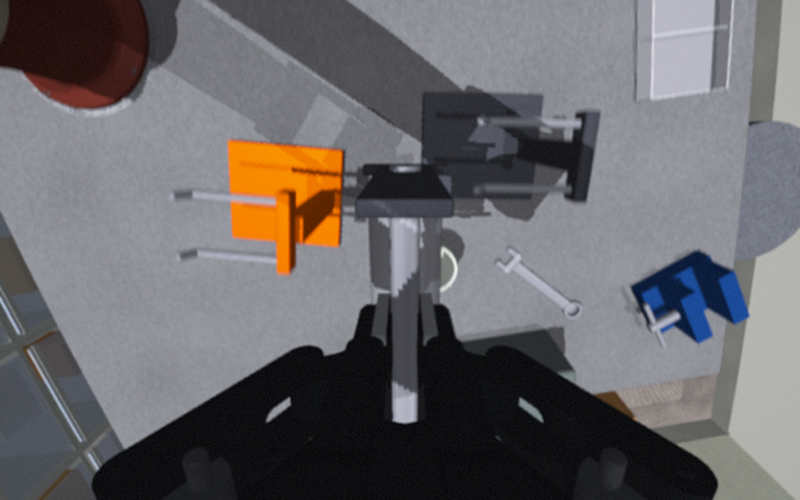

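The view shows the dark stand's prong tips at (478,121) and (475,190), its cross piece at (590,155), the orange stand well to the left at (285,230), and the unit's bar centred in the fingers. The prediction is good, with about +4 mm in x.

```bash
python3 - <<'E'
from h import *
import pickle
f=pickle.load(open("w8.pkl","rb"))
q=lambda *p:(p[0]/1.25,p[1]/1.25)
print("orange cross",onplane(f,[q(295,190),q(295,270)],.207).round(3).tolist())
P=onplane(f,[q(478,121),q(475,190)],.214);print("tips",P.round(4).tolist())
print("cross front top",onplane(f,[q(580,113),q(572,199)],.207).round(4).tolist())
print("prong roots",onplane(f,[q(577,123),q(567,189)],.2).round(4).tolist())
for st in ((.533,-.264,-.169),(.537,-.264,-.17)): print(frame(*st,[[-.051,.031,.214],[-.051,-.031,.214],[.049,.0425,.207],[.049,-.0425,.207],[.049,.031,.2],[.049,-.031,.2]]).round(4).tolist())
t=frame(.537,-.264,-.17,[[-.12,0,.24],[-.008,0,.24]]);print(t);go(*t[0],-.17)
E
```

```text
orange cross [[0.319, -0.258, 0.207], [0.298, -0.338, 0.207]]
tips [[0.4977, -0.2263, 0.214], [0.4879, -0.2869, 0.214]]
cross front top [[0.5915, -0.2347, 0.207], [0.5811, -0.3129, 0.207]]
prong roots [[0.5917, -0.2434, 0.2], [0.5797, -0.3039, 0.2]]
[[0.4879, -0.2249, 0.214], [0.4775, -0.286, 0.214], [0.5885, -0.2303, 0.207], [0.5742, -0.3141, 0.207], [0.5865, -0.2417, 0.2], [0.5761, -0.3028, 0.2]]
[[0.492, -0.2248, 0.214], [0.4815, -0.2859, 0.214], [0.5925, -0.2304, 0.207], [0.5781, -0.3142, 0.207], [0.5905, -0.2417, 0.2], [0.58, -0.3028, 0.2]]
[[ 0.41872983 -0.24369812  0.24      ]
 [ 0.52911532 -0.26264654  0.24      ]]
t 9.83 pos [ 0.4199 -0.2981  0.4191] yaw -0.1713 q [-0.76 -0.25  1.62  0.    1.78 -0.59] F [-0.  -0.5 -3.2] -> d [ 53.  -10.1 179.2] turn -0.001
```

Request:
apply_moves(series=[{"jaw": 1, "dx": 30, "dy": -10, "dz": 15, "turn": 0}, {"jaw": 1, "dx": 52, "dy": -10, "dz": 45, "turn": 0}, {"jaw": 1, "dx": 52, "dy": -10, "dz": 85, "turn": 0}, {"jaw": 1, "dx": 52, "dy": -10, "dz": 125, "turn": 0}, {"jaw": 1, "dx": 52, "dy": -10, "dz": 160, "turn": 0}])

```text
time: 10.25
tool_pos: [0.4188, -0.2422, 0.2574]
tool_rot: [-0.001, 0.764, 0.646, 0.0]
contact_force: [0.6, 0.5, -4.3]
gripper_width: 0.112
grasp_force: 59.0
```

Request:
apply_moves(series=[{"jaw": 1, "dx": 0, "dy": 0, "dz": 10, "turn": 0}, {"jaw": 1, "dx": 0, "dy": 0, "dz": 18, "turn": 0}, {"jaw": 1, "dx": 0, "dy": 0, "dz": 18, "turn": 0}])

```text
time: 10.5
tool_pos: [0.4191, -0.244, 0.2416]
tool_rot: [-0.001, 0.764, 0.645, -0.0]
contact_force: [0.5, -0.2, -3.3]
gripper_width: 0.114
grasp_force: 59.0
```

```bash
python3 - <<'E'
from h import *
from plant import grab_frame,spotter
go(.5291,-.2632,.239,-.17)
fs=grab_frame("scene"),grab_frame("top")
for f,n in zip(fs,("scene","top")):
    for t in ("roller_unit",): 
      for d in spotter.outline_of(f,t): print(n,round(d["conf"],2),list(map(int,d["extent"])))
    B=frame(.4188,-.2443,-.17,[[0,-.056,.117],[0,.056,.117],[0,-.056,.241],[0,.056,.241]]);print(proj(f,B).round(0).tolist())
E
```

```text
t 10.5 pos [ 0.4191 -0.244   0.2416] yaw -0.1689 q [-0.68 -0.29  1.94  0.    1.49 -0.51] F [ 0.5 -0.2 -3.3] -> d [ -0.5 111.7   2.4] turn 0.001
scene 0.92 [316, 166, 343, 192]
scene 0.68 [246, 232, 289, 289]
[[255.0, 288.0], [284.0, 263.0], [249.0, 261.0], [281.0, 235.0]]
top 0.7 [387, 187, 415, 204]
top 0.49 [271, 214, 285, 233]
[[411.0, 203.0], [383.0, 198.0], [417.0, 197.0], [387.0, 192.0]]
```

Request:
apply_moves(series=[{"jaw": 1, "dx": 0, "dy": 20, "dz": 3, "turn": 0}, {"jaw": 1, "dx": 0, "dy": 40, "dz": 3, "turn": 0}, {"jaw": 1, "dx": 0, "dy": 60, "dz": 3, "turn": 0}, {"jaw": 1, "dx": 0, "dy": 80, "dz": 3, "turn": 0}, {"jaw": 1, "dx": 0, "dy": 95, "dz": 3, "turn": 0}])

```text
time: 11.12
tool_pos: [0.5151, -0.262, 0.2416]
tool_rot: [0.002, 0.765, 0.644, 0.001]
contact_force: [-0.4, 0.1, -3.5]
gripper_width: 0.111
grasp_force: 59.1
```

```bash
python3 -c "
from h import *
go(.5291,-.2632,.239,-.17)"
```

```text
t 11.12 pos [ 0.5151 -0.262   0.2416] yaw -0.1701 q [-0.6  -0.06  1.74  0.    1.46 -0.43] F [-0.4  0.1 -3.5] -> d [ 1.2 14.   2.6] turn -0.0
```

Request:
apply_moves(series=[{"jaw": 1, "dx": 1, "dy": 10, "dz": 0, "turn": 0}, {"jaw": 1, "dx": 1, "dy": 13, "dz": 8, "turn": 0}, {"jaw": 1, "dx": 1, "dy": 13, "dz": 16, "turn": 0}, {"jaw": 1, "dx": 1, "dy": 13, "dz": 23, "turn": 0}, {"jaw": 1, "dx": 1, "dy": 13, "dz": 26, "turn": 0}])

```text
time: 11.53
tool_pos: [0.5244, -0.2616, 0.211]
tool_rot: [-0.002, 0.765, 0.644, -0.001]
contact_force: [0.2, 0.1, -3.6]
gripper_width: 0.116
grasp_force: 59.0
```

Request:
apply_moves(series=[{"jaw": 1, "dx": 0, "dy": 0, "dz": 1, "turn": 0}, {"jaw": 1, "dx": 0, "dy": 0, "dz": 2, "turn": 0}, {"jaw": 1, "dx": 0, "dy": 0, "dz": 3, "turn": 0}, {"jaw": 1, "dx": 0, "dy": 0, "dz": 3, "turn": 0}])

```text
time: 11.87
tool_pos: [0.5258, -0.2623, 0.2105]
tool_rot: [0.0, 0.765, 0.644, 0.0]
contact_force: [0.5, -0.8, -3.5]
gripper_width: 0.115
grasp_force: 59.0
```

Request:
apply_moves(series=[{"jaw": 1, "dx": 0, "dy": 0, "dz": 1, "turn": 0}, {"jaw": 1, "dx": 0, "dy": 0, "dz": 2, "turn": 0}, {"jaw": 1, "dx": 0, "dy": 0, "dz": 2, "turn": 0}])

```text
time: 12.12
tool_pos: [0.5261, -0.2624, 0.2091]
tool_rot: [0.001, 0.765, 0.645, 0.0]
contact_force: [-0.6, 0.7, -1.9]
gripper_width: 0.115
grasp_force: 59.4
```

Request:
apply_moves(series=[{"jaw": 1, "dx": 0, "dy": 0, "dz": 0.7, "turn": 0}, {"jaw": 1, "dx": 0, "dy": 0, "dz": 1.2, "turn": 0}, {"jaw": 1, "dx": 0, "dy": 0, "dz": 1.2, "turn": 0}])

```text
time: 12.37
tool_pos: [0.5261, -0.2624, 0.2087]
tool_rot: [0.001, 0.765, 0.645, 0.0]
contact_force: [-3.3, 2.6, 6.1]
gripper_width: 0.116
grasp_force: 60.2
```

Contact: the bar rests on the prongs. I'll open partly and lift away.

Request:
apply_moves(series=[{"jaw": 0.8, "dx": 0, "dy": 0, "dz": 0, "turn": 0}, {"jaw": 0.7, "dx": 0, "dy": 0, "dz": 0, "turn": 0}, {"jaw": 0.6, "dx": 0, "dy": 0, "dz": 0, "turn": 0}, {"jaw": 0.6, "dx": 0, "dy": 0, "dz": 0, "turn": 0}])

```text
time: 12.7
tool_pos: [0.5259, -0.2622, 0.2068]
tool_rot: [-0.0, 0.765, 0.645, 0.0]
contact_force: [0.1, 0.1, -0.9]
gripper_width: 0.398
grasp_force: 0.0
```

Request:
apply_moves(series=[{"jaw": 0.6, "dx": 0, "dy": 0, "dz": -5, "turn": 0}, {"jaw": 0.6, "dx": 0, "dy": 0, "dz": -20, "turn": 0}, {"jaw": 0.6, "dx": 0, "dy": 0, "dz": -50, "turn": 0}, {"jaw": 0.6, "dx": 0, "dy": 0, "dz": -90, "turn": 0}, {"jaw": 0.6, "dx": 0, "dy": 0, "dz": -130, "turn": 0}])

```text
time: 13.12
tool_pos: [0.5253, -0.2618, 0.3374]
tool_rot: [-0.001, 0.765, 0.645, -0.0]
contact_force: [0.7, -0.7, 0.7]
gripper_width: 0.403
grasp_force: 0.0
```

Request:
apply_moves(series=[{"jaw": 0.6, "dx": 0, "dy": 0, "dz": -30, "turn": 0}, {"jaw": 0.6, "dx": 0, "dy": 0, "dz": -30, "turn": 0}, {"jaw": 0.6, "dx": 0, "dy": 0, "dz": -30, "turn": 0}, {"jaw": 0.6, "dx": 0, "dy": 0, "dz": -30, "turn": 0}])

```text
time: 13.45
tool_pos: [0.5257, -0.2621, 0.3666]
tool_rot: [-0.0, 0.765, 0.645, -0.0]
contact_force: [-0.4, 0.5, -0.2]
gripper_width: 0.402
grasp_force: 0.0
```

```bash
python3 - <<'E'
from h import *
from plant import grab_frame,spotter
go(.5291,-.2632,.239,-.17)
B=frame(.5261,-.2624,-.17,[[0,-.056,.088],[0,.056,.088],[-.017,-.056,.212],[.017,-.056,.212],[-.017,.056,.212],[.017,.056,.212]])
for k in range(2):
  for n in ("scene","top","wrist"):
    f=grab_frame(n)
    for d in spotter.outline_of(f,"roller_unit"): print(n,round(d["conf"],2),list(map(int,d["extent"])))
    if k==0:
        p=proj(f,B).round(0);print("pred",p.min(0),p.max(0))
E
```

```text
t 13.45 pos [ 0.5257 -0.2621  0.3666] yaw -0.17 q [-0.59 -0.08  1.55  0.    1.67 -0.42] F [-0.4  0.5 -0.2] -> d [ -0.5   3.5 127.6] turn -0.0
scene 0.88 [316, 166, 343, 192]
scene 0.75 [280, 258, 316, 325]
scene 0.39 [263, 261, 341, 356]
scene 0.36 [225, 320, 251, 356]
pred [276. 260.] [317. 317.]
top 0.67 [269, 215, 286, 232]
pred [387. 161.] [420. 178.]
wrist 0.67 [306, 119, 344, 234]
pred [308. 123.] [343. 236.]
scene 0.61 [276, 260, 318, 323]
scene 0.61 [318, 163, 344, 193]
top 0.49 [268, 215, 285, 235]
top 0.18 [264, 156, 279, 175]
wrist 0.56 [306, 121, 341, 237]
```

Request:
apply_moves(series=[{"jaw": 0.6, "dx": 0, "dy": 0, "dz": 0, "turn": 0}, {"jaw": 0.6, "dx": 0, "dy": 0, "dz": 0, "turn": 0}, {"jaw": 0.6, "dx": 0, "dy": 0, "dz": 0, "turn": 0}, {"jaw": 0.6, "dx": 0, "dy": 0, "dz": 0, "turn": 0}, {"jaw": 0.6, "dx": 0, "dy": 0, "dz": 0, "turn": 0}])

```text
time: 14.47
tool_pos: [0.5259, -0.2622, 0.3671]
tool_rot: [-0.0, 0.765, 0.645, -0.0]
contact_force: [-0.5, 0.4, 0.7]
gripper_width: 0.401
grasp_force: 0.0
```

Request:
apply_moves(series=[{"jaw": 0.6, "dx": 0, "dy": 0, "dz": 0, "turn": 0}, {"jaw": 0.6, "dx": 0, "dy": 0, "dz": 0, "turn": 0}, {"jaw": 0.6, "dx": 0, "dy": 0, "dz": 0, "turn": 0}, {"jaw": 0.6, "dx": 0, "dy": 0, "dz": 0, "turn": 0}, {"jaw": 0.6, "dx": 0, "dy": 0, "dz": 0, "turn": 0}])

```text
time: 14.88
tool_pos: [0.5259, -0.2622, 0.3671]
tool_rot: [-0.0, 0.765, 0.645, -0.0]
contact_force: [0.5, 0.5, 0.1]
gripper_width: 0.401
grasp_force: 0.0
```

```bash
python3 -c "
from plant import ticket
print(ticket.job_done())"
```

```text
the job is handed in; nothing more can be done
None
```

I handed the job in at about 15 s of robot time, with no verdict returned: the roller was clamped between both jaws (push force read 9–16 N, under the 40 N limit), and the unit now hangs released on the dark stand's two prongs; I kept the arm clear of the bystanders but did not re-measure them.

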